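# Sweep the spent jar lids into the scrap tray

### The arm

A 6-joint arm with a two-finger parallel gripper is mounted at the origin on the work surface. World frame = base frame: x ahead of the robot, y to its left, z up, the work surface at z = 0. Lengths are in m, angles in rad, forces in N, time in s.
With the tool pointing down it reaches from about 0.275 to 0.825 m from the base axis. Payload 5.2 kg.
Tool frame: the origin (TCP) lies at the very end of the fingers, on their centre line; the grasp point (between the pads) lies 19 mm behind it; z points along the fingers, y is the direction in which the jaws open and shut (so a half turn about z gives the same grasp; the last joint's range is limited). The gripper opens to 93 mm and grips with 3 to 60 N. Pads are 15 mm wide; open, the fingers measure 128 mm over their backs; the gripper's body (75 mm by 188 mm) begins 65 mm behind the grasp point.
Start: joints at [1.118, 0.259, 1.535, -0, 1.348, -0.203], TCP at [0.136, 0.533, 0.219] pointing down, gripper open.
Joint ranges: [-3.14, 3.14], [-0.91, 2.08], [0.19, 2.58], [-1.22, 4.36], [0.22, 2.71], [-3.12, 3.12]. Speed limits (rad/s): [2.57, 2.57, 3.14, 3.14, 3.14, 3.14].

### API

Orientations are given as a unit quaternion [w, x, y, z].
In Python, from bench import arm, grab_frame gives the robot as it stands.
- The arm moves only by the tool servo_tool, never from a script. Its argument "targets" is a list of rows, each a list of 5 numbers: the opening, from 0 (shut) to 1 (fully open), then the shift along the tool's x, y, z in cm, then the turn about the tool's z in rad. A call has 1 to 12 rows; each row is the pose to reach, as a shift and turn from the pose commanded when the call began, along the tool's axes at that moment; what a row does not reach only later rows make up. A row lasts 1/12 s, in which the tool goes at most 41.7 mm and 7.16 degrees, less where a joint would pass 70% of its speed; a pose out of reach is approached as far as the arm can. A call with a gripper value outside its range is refused whole. The fingers move at their own pace and stop on an object; "newtons" is the grip in N (left out, the last holds). Time passes only in rows, so rows that repeat a pose let the fingers close. It gives the time, the measured TCP pose, the force and the opening at its end, in the units of the state.
- arm.get_obs(): the state, without advancing time (a new reading comes with each control period).
- grab_frame(name): name is "scene" or "top"; returns a dict with "img" (384x512x3 uint8, red, green, blue), "camera_matrix" (3x3 intrinsics, pixels), "extrinsics" (4x4, takes a point from camera to world coordinates). Camera axes: x right, y down, z forward; pixel columns grow to the right and rows downward; lengths in m; the calibration is good to about 2 mm. A picture is of the moment at which its call begins. There is no depth.
- arm.job_done(): hands the job in, once; it reports no verdict.
The state is a dict: "clock": time; "joint_positions": joint angles; "joint_velocities": joint speeds; "joint_efforts": joint torques, N m; "tcp_pos": TCP position; "tcp_rot": TCP orientation; "ft_force": force on the tool from outside, world axes, zero at the start; "ft_torque": the same for the moment, N m; "width": opening from 0.0 (shut) to 1.0 (fully open).
Only numpy, scipy, OpenCV 4.12 (cv2) and the standard library are available. Lean on these libraries where they do the work, as an engineer would, in place of code of your own. Each camera call takes 0.05 s, during which the arm holds its last target.

### The job

With your fingertips, sweep the three loose jar lids (red, gold and white) across the granite slab and in through the open side of the blue scrap tray, until each lid lies flat and wholly inside it. Slide the lids along the slab and never lift or flip them, and leave the green spice tin and everything else where it stands.

Things in the scene. Friction and masses are not known exactly. Their poses are not given: they have to be found in the camera images.
- lid_red: red lid, shaped as a closed flat round jar lid, 48 mm in diameter, 14 mm high, about 16 g, lying top side up on the slab; solid straight side, slides freely when pushed, cannot usefully be rolled. Origin at the centre of its underside
- lid_gold: gold (brass-coloured) lid, shaped as a closed flat round jar lid, 48 mm in diameter, 14 mm high, about 16 g, lying top side up on the slab; solid straight side, slides freely when pushed, cannot usefully be rolled. Origin at the centre of its underside
- lid_white: white lid, shaped as a closed flat round jar lid, 48 mm in diameter, 14 mm high, about 16 g, lying top side up on the slab; solid straight side, slides freely when pushed, cannot usefully be rolled. Origin at the centre of its underside
- tray: blue three-sided scrap tray, fixed, mouth roughly to the robot's left. Outside 150 mm along its x, 200 mm along its y; walls 35 mm high, 4 mm thick at +x (back), +y and -y; the -x side is the open mouth, so lids enter moving along +x. Floor level with the slab, no lip. Origin at the centre of its underside: mouth line x = -75 mm, inner faces x = +71, y = -96 and +96 mm
- spice_tin: small round spice tin, green with steel cap, 45 mm in diameter, 58 mm high, loose, standing among the lids; to be left alone. Origin at the centre of its underside
- fork: steel fork lying flat to the left of the lids, 182 mm long along its x (from x = -93 to +89 mm), 24 mm wide, 4 mm thick, loose; leave alone. Origin under its middle
- scoop: red plastic scoop, about 175 mm long along its x (from -98 to +75 mm), 65 mm wide, 35 mm high, loose; leave alone. Origin under it
- tin_low: lower of two stacked plain aluminium tins, 82 mm in diameter, 45 mm high, loose; leave alone. Origin at the centre of its underside
- tin_top: upper tin, same size, standing on the lower one (stack 90 mm high); leave alone. Origin at the centre of its underside
- lazy_susan: round wooden turntable at the far side, 200 mm in diameter, 25 mm high, does not move in this task. Origin at the centre of its underside
- bowl: white ceramic bowl on the turntable, 100 mm across, 50 mm high, loose; leave alone. Origin at the centre of its underside
- jar: glass jar with flip-top lid on the turntable, 70 mm in diameter, 111 mm high, loose; leave alone. Origin at the centre of its underside
Not all that is in view belongs to the job. Several things have the shape of the lid_white; the one meant has the colours described above.

How it is judged:
At the end, for the whole second after the job is handed in: All three lids lie flat (within 0.15 rad) and at rest on the tray's floor, wholly inside its mouth line (up to 4 mm of overhang is accepted) and between its walls (x of lid_red in the frame of tray between -0.055 and 0.071 m and y of lid_red in the frame of tray between -0.096 and 0.096 m and height (world z) of each of lid_red, lid_gold, lid_white below 0.006 m and angle between each of lid_red, lid_gold, lid_white's own z axis and vertical below 0.15 rad and linear speed of each of lid_red, lid_gold, lid_white below 0.02 m/s and x of lid_gold in the frame of tray between -0.055 and 0.071 m and y of lid_gold in the frame of tray between -0.096 and 0.096 m and x of lid_white in the frame of tray between -0.055 and 0.071 m and y of lid_white in the frame of tray between -0.096 and 0.096 m); the robot touches nothing.
It fails at once if a lid is lifted more than 15 mm or tipped beyond 0.5 rad (height (world z) of any of lid_red, lid_gold, lid_white above 0.015 m or angle between any of lid_red, lid_gold, lid_white's own z axis and vertical above 0.5 rad).
It fails at once if the spice tin is moved by more than 20 mm or tipped beyond 0.3 rad (distance of spice_tin from where it was at the start of the episode above 0.02 m or angle between spice_tin's own z axis and vertical above 0.3 rad).
It fails at once if the fork or the scoop is moved by more than 20 mm or tipped beyond 0.3 rad (distance of any of fork, scoop from where it was at the start of the episode above 0.02 m or angle between any of fork, scoop's own z axis and vertical above 0.3 rad).
It fails at once if a stacked tin is moved by more than 20 mm or tipped beyond 0.3 rad (distance of any of tin_low, tin_top from where it was at the start of the episode above 0.02 m or angle between any of tin_low, tin_top's own z axis and vertical above 0.3 rad).
It fails at once if the bowl or the jar is moved by more than 20 mm or tipped beyond 0.3 rad (distance of any of bowl, jar from where it was at the start of the episode above 0.02 m or angle between any of bowl, jar's own z axis and vertical above 0.3 rad).
It also fails if it takes over 69 s, if anything falls off the work surface, if the arm or the gripper's body presses on something with over 40 N, if the wrist force passes 120 N, or if a joint passes its speed limit or range.

## Working session

There is one attempt and no reset: what is moved stays moved. The work goes in short steps, Python scripts to look and compute and a tool call to move; the robot and the scene stay as the last step left them, time stands still between calls to the robot, and variables do not carry over. Pictures are saved under pics/ and viewed, and the job is handed in when it is done.

Besides the shell and the picture viewer there is one more tool, called after "Call:" as name(argument=value, ...), one argument or row to a line, values as JSON. servo_tool: Moves the arm, as the interface text tells. Its arguments: {"type":"object","properties":{"targets":{"type":"array"},"newtons":{"type":"number"}},"required":["targets"]}

```bash
mkdir -p pics; ls; python3 - <<'E'
from bench import arm, grab_frame
import cv2, numpy as np
for n in ("scene","top"):
    f=grab_frame(n); cv2.imwrite(f"pics/{n}0.png",f["img"][:,:,::-1])
    print(n,f["camera_matrix"].round(2).tolist(),f["extrinsics"].round(4).tolist())
print(arm.get_obs())
E
```

```text
pics
scene [[376.48, 0.0, 252.33], [0.0, 376.48, 188.8], [0.0, 0.0, 1.0]] [[0.8877, 0.275, -0.3692, 0.9108], [0.4601, -0.5562, 0.692, -0.5183], [-0.015, -0.7842, -0.6203, 0.5986], [0.0, 0.0, 0.0, 1.0]]
top [[365.9, 0.0, 257.5], [0.0, 365.9, 186.23], [0.0, 0.0, 1.0]] [[-0.008, -0.9981, 0.0618, 0.5207], [-1.0, 0.0083, 0.0048, 0.0796], [-0.0053, -0.0618, -0.9981, 1.0027], [0.0, 0.0, 0.0, 1.0]]
{'clock': 0.1, 'joint_positions': array([ 1.11821025e+00,  2.59274967e-01,  1.53593191e+00, -3.49758825e-05,
        1.34799654e+00, -2.02806790e-01]), 'joint_velocities': array([-0.00256987, -0.00089473, -0.00318402,  0.00222731,  0.00176035,
       -0.00066467]), 'joint_efforts': array([ 2.22229377e-03, -4.38219309e+01, -2.84645319e+01,  7.20318826e-02,
        3.62995255e-02, -8.26201085e-05]), 'tcp_pos': array([0.13573633, 0.53249866, 0.21791498]), 'tcp_rot': array([-2.43077075e-04,  1.24561349e-01,  9.92211581e-01, -7.68012125e-04]), 'ft_force': array([ 0.21474428, -0.24749962,  0.26351572]), 'ft_torque': array([-0.02636285, -0.01480479, -0.01476678]), 'width': 0.9960090487650565}
```

View pics/scene0.png

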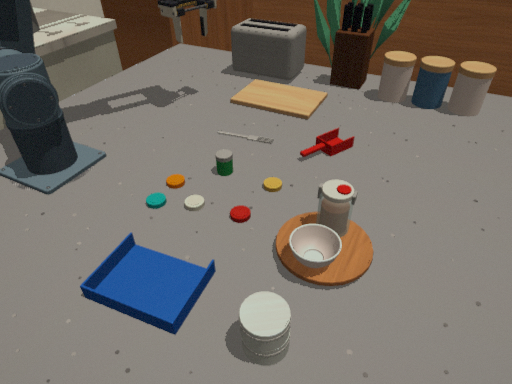

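View pics/top0.png

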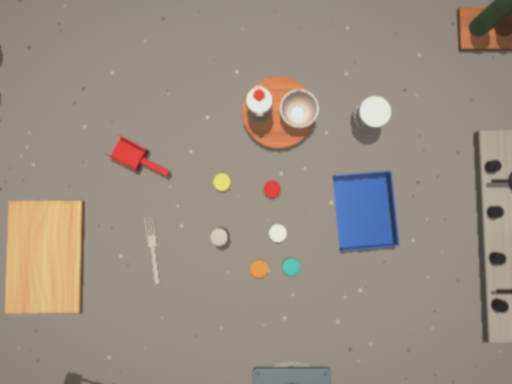

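The top view shows red at (272,189), gold at (222,182) and white at (278,233). The tray is around (365,211) with its mouth on the left side, and the spice tin is at (220,237). Orange at (260,269) and teal at (291,267) are decoys. Next I'll measure these positions.

```bash
cat > h.py <<'E'
import numpy as np, cv2
from bench import arm, grab_frame
def ray(f,uv,z):
    K=f["camera_matrix"];T=f["extrinsics"]
    d=T[:3,:3]@np.linalg.inv(K)@np.array([uv[0],uv[1],1.]);o=T[:3,3]
    return (o+d*(z-o[2])/d[2])[:2]
R={'red':((0,10),(150,256),(90,256)),'red2':((172,180),(150,256),(90,256)),'gold':((22,34),(120,256),(110,256)),'orange':((11,20),(190,256),(150,256)),
'teal':((78,98),(100,256),(80,256)),'white':((15,50),(8,75),(195,256)),'blue':((105,125),(120,256),(40,256)),'green':((45,77),(80,256),(30,256))}
def blobs(img,n,amin=60):
    h=cv2.cvtColor(img,cv2.COLOR_RGB2HSV)
    def m(k): return cv2.inRange(h,*[np.array([r[i] for r in R[k]])-i*np.array([1,1,1]) for i in (0,1)])
    k=m(n)|(m('red2') if n=='red' else 0)
    k=cv2.morphologyEx(k,cv2.MORPH_CLOSE,np.ones((3,3)))
    c,_=cv2.findContours(k,cv2.RETR_EXTERNAL,cv2.CHAIN_APPROX_NONE)
    return [x for x in c if cv2.contourArea(x)>=amin]
E
python3 - <<'E'
from h import *
for cam in("top","scene"):
    f=grab_frame(cam)
    for n in('red','gold','white','orange','teal','green','blue'):
        for c in blobs(f['img'],n):
            (u,v),(a,b),_=cv2.minAreaRect(c)
            print(cam,n,(round(u),round(v)),(round(a),round(b)),int(cv2.contourArea(c)),ray(f,(u,v),.010).round(3))
            if n=='blue' and cam=='top' and cv2.contourArea(c)>1000:
                p=cv2.boxPoints(cv2.minAreaRect(c));print([(q.round().tolist(),ray(f,q,.035).round(3).tolist(),ray(f,q,.0).round(3).tolist()) for q in p])
                e=cv2.approxPolyDP(c,4,True)[:,0];print(e.tolist())
    if cam=='top':
        i=f['img']; 
        a=i[150:290,190:410,::-1]; cv2.imwrite('pics/topcrop.png',cv2.resize(a,None,fx=3.6,fy=3.6,interpolation=cv2.INTER_CUBIC))
E
```

```text
top red (272, 189) (16, 15) 184 [0.574 0.046]
top red (142, 160) (59, 23) 790 [0.657 0.401]
top gold (222, 182) (14, 14) 156 [0.594 0.182]
top white (153, 259) (46, 7) 95 [0.388 0.368]
top white (218, 236) (15, 14) 169 [0.447 0.192]
top white (278, 232) (17, 17) 220 [0.457 0.031]
top white (297, 116) (25, 26) 425 [ 0.776 -0.026]
top white (375, 111) (30, 30) 711 [ 0.787 -0.24 ]
top white (259, 99) (25, 25) 509 [0.823 0.079]
top teal (291, 266) (17, 16) 203 [ 0.366 -0.003]
top green (499, 9) (13, 22) 64 [ 1.073 -0.594]
top blue (365, 211) (74, 58) 4102 [ 0.513 -0.207]
[([333.0, 176.0], [0.605, -0.117], [0.608, -0.124]), ([391.0, 171.0], [0.618, -0.269], [0.622, -0.282]), ([398.0, 245.0], [0.423, -0.282], [0.42, -0.295]), ([340.0, 251.0], [0.41, -0.131], [0.406, -0.139])]
[[389, 172], [335, 177], [341, 248], [397, 244]]
scene red (240, 213) (14, 19) 206 [0.575 0.044]
scene red (344, 189) (8, 13) 85 [0.765 0.239]
scene red (327, 145) (23, 55) 527 [0.66  0.422]
scene gold (272, 183) (17, 10) 123 [0.595 0.184]
scene white (264, 314) (42, 49) 1599 [ 0.744 -0.17 ]
scene white (310, 252) (17, 25) 312 [0.763 0.005]
scene white (194, 201) (10, 17) 129 [0.454 0.033]
scene white (338, 189) (16, 29) 189 [0.752 0.232]
scene orange (175, 180) (9, 16) 122 [0.361 0.084]
scene teal (156, 200) (14, 19) 200 [ 0.369 -0.006]
scene green (224, 168) (15, 15) 175 [0.45  0.187]
scene green (392, 24) (13, 60) 435 [0.574 1.79 ]
scene green (376, 13) (26, 32) 343 [0.443 1.988]
scene green (327, 28) (56, 26) 766 [0.277 1.566]
scene blue (147, 278) (118, 83) 7085 [ 0.505 -0.201]
```

```bash
ls pics
```

```text
scene0.png
top0.png
topcrop.png
```

View pics/topcrop.png

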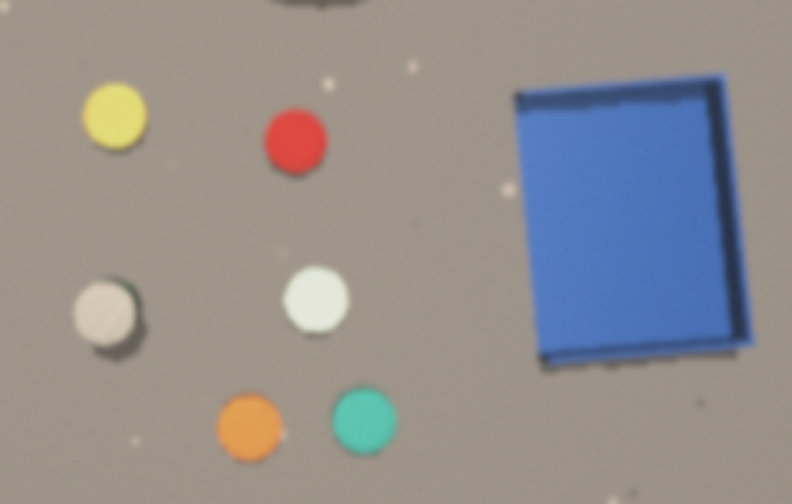

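```bash
cat >> h.py <<'E'
C=np.array([.514,-.200]);X=np.array([.086,-.996]);Y=np.array([.996,.086])
def tr(p): d=np.array(p)-C; return np.array([d@X,d@Y]).round(3)
def wd(x,y): return C+x*X+y*Y
def pose():
    from scipy.spatial.transform import Rotation as Ro
    o=arm.get_obs();q=o['tcp_rot'];M=Ro.from_quat([q[1],q[2],q[3],q[0]]).as_matrix()
    return o['tcp_pos'],M,np.arctan2(M[1,1],M[0,1])
def shift(p,yaw,cur=None):
    t,M,a=pose(); t=t if cur is None else cur
    return (M.T@(np.array(p)-t)*100).round(2), round(a-yaw,3)
def plan(l,t):
    l=np.array(l);d=(t-l);L=np.hypot(*d);d/=L;yaw=np.arctan2(d[1],d[0])+np.pi/2
    return l-.06*d, yaw, L+.06-.0234
E
python3 - <<'E'
from h import *
for l,t in (((.457,.032),wd(.03,-.05)),((.574,.046),wd(.03,.045)),((.594,.183),wd(-.02,0))):
    s,y,L=plan(l,t);print(tr(l),s.round(3),round(y,3),'push',round(L,3))
s,y,L=plan((.457,.032),wd(.03,-.05))
print(shift([*s,.10],y,np.array([.136,.533,.219])),pose()[1].round(3))
E
```

```text
[-0.236 -0.037] [0.455 0.092] 0.037 push 0.303
[-0.24   0.081] [0.577 0.106] -0.046 push 0.309
[-0.375  0.113] [0.607 0.242] -0.221 push 0.409
(array([-41.79, -34.84,  11.93]), np.float64(1.284)) [[-0.969  0.247 -0.   ]
 [ 0.247  0.969 -0.001]
 [ 0.    -0.001 -1.   ]]
```

Call:
servo_tool(
  targets=[
    [0.39,-1.5,-1.3,0.5,0.08],
    [0.39,-4.2,-3.5,1.2,0.2],
    [0.39,-7,-5.8,2,0.3],
    [0.39,-9.8,-8.1,2.8,0.4],
    [0.39,-12.6,-10.5,3.6,0.5],
    [0.39,-15.4,-12.8,4.4,0.6],
    [0.39,-18.2,-15.2,5.2,0.7],
    [0.39,-21,-17.5,6,0.8],
    [0.39,-24,-20,6.9,0.9],
    [0.39,-27,-22.5,7.7,1.0],
    [0.39,-29.5,-24.6,8.4,1.1],
    [0.39,-31,-25.8,8.9,1.2],
  ],
)

```text
clock: 1.2
tcp_pos: [0.374, 0.2036, 0.1291]
tcp_rot: [0.0, 0.666, 0.746, -0.0]
ft_force: [0.4, -0.1, 0.4]
width: 0.389
```

```bash
python3 - <<'E'
from h import *
s,y,L=plan((.457,.032),wd(.03,-.05))
print(pose(),shift([*s,.10],y),arm.get_obs()['clock'])
E
```

```text
(array([0.37397817, 0.20361923, 0.12914873]), array([[-1.13708377e-01,  9.93514142e-01,  2.31561684e-04],
       [ 9.93513846e-01,  1.13708525e-01, -7.80752691e-04],
       [-8.02019378e-04,  1.41281618e-04, -9.99999668e-01]]), np.float64(0.11395499797587678)) (array([-12.01,   6.76,   2.93]), np.float64(0.077)) 1.2
```

Call:
servo_tool(
  targets=[
    [0.39,-2.5,1.4,0.6,0.02],
    [0.39,-5,2.8,1.2,0.04],
    [0.39,-7.5,4.2,1.8,0.06],
    [0.39,-10,5.6,2.4,0.07],
    [0.39,-11.5,6.4,2.8,0.08],
    [0.39,-12.2,6.8,3.0,0.08],
    [0.39,-12.2,6.8,3.0,0.08],
    [0.39,-12.2,6.8,3.0,0.08],
  ],
)

```text
clock: 1.87
tcp_pos: [0.4542, 0.0937, 0.0995]
tcp_rot: [-0.001, 0.693, 0.721, -0.0]
ft_force: [-1.5, 0.4, -0.6]
width: 0.387
```

```bash
python3 - <<'E'
from h import *
s,y,L=plan((.457,.032),wd(.03,-.05))
print(pose(),shift([*s,.005],y),arm.get_obs()['clock'])
E
```

```text
(array([0.45421404, 0.09369155, 0.09947986]), array([[-4.04096806e-02,  9.99182583e-01, -1.10646264e-03],
       [ 9.99183081e-01,  4.04101803e-02,  4.33089496e-04],
       [ 4.77447836e-04, -1.08805774e-03, -9.99999294e-01]]), np.float64(0.04042121054260971)) (array([-0.18,  0.06,  9.45]), np.float64(0.004)) 1.8667
```

Call:
servo_tool(
  targets=[
    [0.39,0,0.1,1.5,0],
    [0.39,0,0.1,4,0],
    [0.39,0,0.1,6.5,0],
    [0.39,0,0.1,8.2,0],
    [0.39,0,0.1,9.1,0],
    [0.39,0,0.1,9.4,0],
    [0.39,0,0.1,9.4,0],
  ],
)

```text
clock: 2.45
tcp_pos: [0.4552, 0.0942, 0.0056]
tcp_rot: [-0.0, 0.692, 0.722, -0.0]
ft_force: [0.9, -0.8, 0.2]
width: 0.391
```

```bash
python3 - <<'E'
from h import *
f=grab_frame('scene');cv2.imwrite('pics/s1.png',cv2.resize(f['img'][90:340,80:400,::-1],None,fx=2.4,fy=2.4))
print(pose())
E
```

```text
(array([0.45591897, 0.09402272, 0.00622496]), array([[-4.19502504e-02,  9.99119554e-01,  5.41363604e-04],
       [ 9.99119700e-01,  4.19502313e-02,  4.66367836e-05],
       [ 2.38853941e-05,  5.42843466e-04, -9.99999852e-01]]), np.float64(0.04196255136070043))
```

View pics/s1.png

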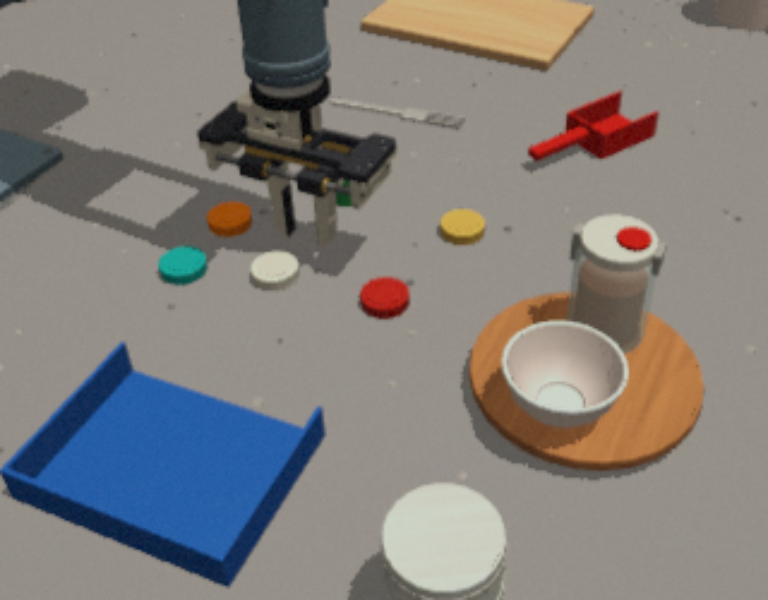

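The fingers stand behind the white lid at crop pixel (275,268), clear of the tin. Starting the push.

Call:
servo_tool(
  targets=[
    [0.39,-1,0,0,0],
    [0.39,-2,0,0,0],
    [0.39,-3,0,0,0],
    [0.39,-3.8,0,0,0],
    [0.39,-4.6,0,0,0],
    [0.39,-5.6,0,0,0],
    [0.39,-6.6,0,0,0],
    [0.39,-7.7,0,0,0],
    [0.39,-8.8,0,0,0],
    [0.39,-9.9,0,0,0],
    [0.39,-11,0,0,0],
    [0.39,-12,0,0,0],
  ],
)

```text
clock: 3.5
tcp_pos: [0.4607, -0.0277, 0.0056]
tcp_rot: [0.0, 0.693, 0.721, -0.0]
ft_force: [-0.4, -0.6, 0.3]
width: 0.39
```

```bash
python3 - <<'E'
from h import *
f=grab_frame('scene');cv2.imwrite('pics/s2.png',cv2.resize(f['img'][140:340,80:336,::-1],None,fx=3,fy=3))
print(pose()[0],pose()[2],tr(pose()[0][:2]))
for c in blobs(f['img'],'white'):
    (u,v),_,_=cv2.minAreaRect(c); print(u,v,ray(f,(u,v),.01))
print(shift([*wd(.03-.0234,-.05),.006],.037))
E
```

```text
[ 0.46128642 -0.02906282  0.00570812] 0.040331981791798824 [-0.175 -0.038]
265.0 313.5 [ 0.74481281 -0.16846089]
313.0660400390625 251.48114013671875 [0.76993949 0.00814301]
338.0 189.0 [0.75320317 0.23287664]
36.50402069091797 36.01177978515625 [-1.07487658  0.79379444]
(array([-1.818e+01, -3.900e-01, -1.000e-02]), np.float64(0.003))
```

View pics/s2.png

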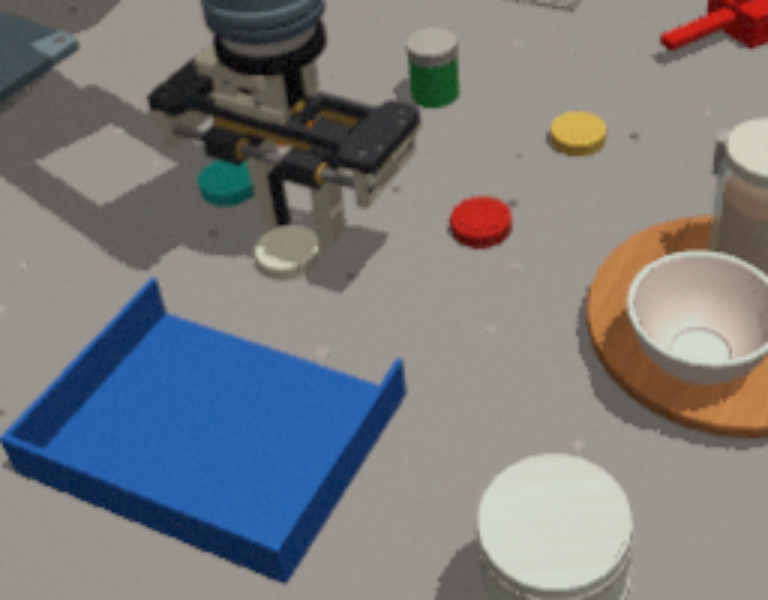

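Call:
servo_tool(
  targets=[
    [0.39,-0.6,0,0,0],
    [0.39,-1.6,0,0,0],
    [0.39,-2.8,0,0,0],
    [0.39,-4,0,0,0],
    [0.39,-5.2,0,0,0],
    [0.39,-6.4,0,0,0],
    [0.39,-7.6,0,0,0],
    [0.39,-8.8,0,0,0],
    [0.39,-9.8,0,0,0],
    [0.39,-10.6,0,0,0],
    [0.39,-11.4,0,0,0],
    [0.39,-12,0,0,0],
  ],
)

```text
clock: 4.55
tcp_pos: [0.4657, -0.1473, 0.0056]
tcp_rot: [0.0, 0.693, 0.721, -0.0]
ft_force: [0.1, -0.3, 0.5]
width: 0.389
```

```bash
python3 - <<'E'
from h import *
f=grab_frame('scene');cv2.imwrite('pics/s3.png',cv2.resize(f['img'][140:340,80:336,::-1],None,fx=3,fy=3))
print(pose()[0],pose()[2],tr(pose()[0][:2]))
E
```

```text
[ 0.46600181 -0.14806704  0.00573722] 0.040509332462560686 [-0.056 -0.043]
```

View pics/s3.png

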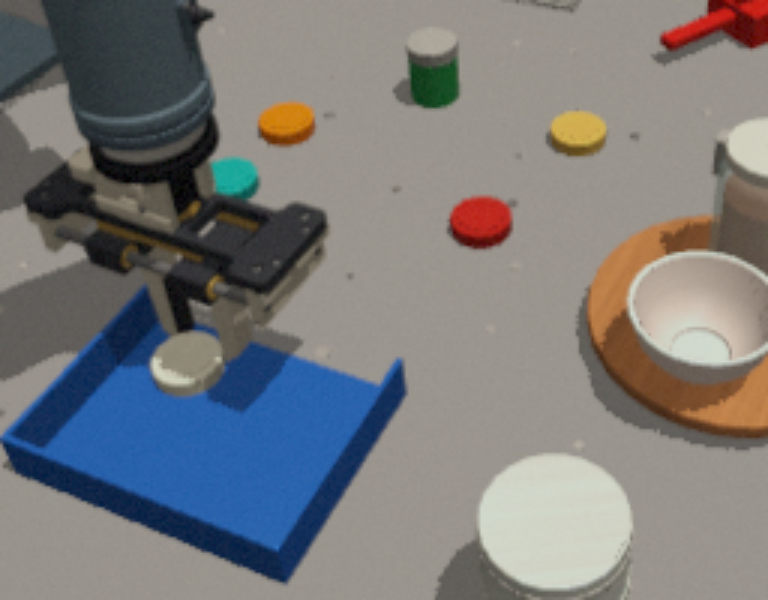

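Call:
servo_tool(
  targets=[
    [0.39,-0.8,0,0,0],
    [0.39,-1.8,0.1,0,0],
    [0.39,-2.8,0.1,0,0],
    [0.39,-3.8,0.1,0,0],
    [0.39,-4.6,0.1,0,0],
    [0.39,-5.1,0.1,0,0],
    [0.39,-5.4,0.1,0,0],
    [0.39,-5.4,0.1,0,0],
    [0.39,-4.4,0.1,0,0],
    [0.39,-2.9,0.1,0,0],
    [0.39,-2.0,0.1,-2,0],
    [0.39,-2.0,0.1,-5,0],
  ],
)

```text
clock: 5.6
tcp_pos: [0.464, -0.1611, 0.0533]
tcp_rot: [-0.005, 0.692, 0.722, -0.001]
ft_force: [0.4, -0.9, 0.1]
width: 0.387
```

```bash
python3 - <<'E'
from h import *
f=grab_frame('scene');cv2.imwrite('pics/s4.png',cv2.resize(f['img'][140:340,80:336,::-1],None,fx=3,fy=3))
s,y,L=plan((.574,.046),wd(.03,.045))
print(pose()[0],shift([*s,.08],y),shift([*s,.006],y))
E
```

```text
[ 0.4684548  -0.16418767  0.0601716 ] (array([26.51, 12.  , -1.98]), np.float64(0.09)) (array([26.52, 11.98,  5.42]), np.float64(0.09))
```

View pics/s4.png

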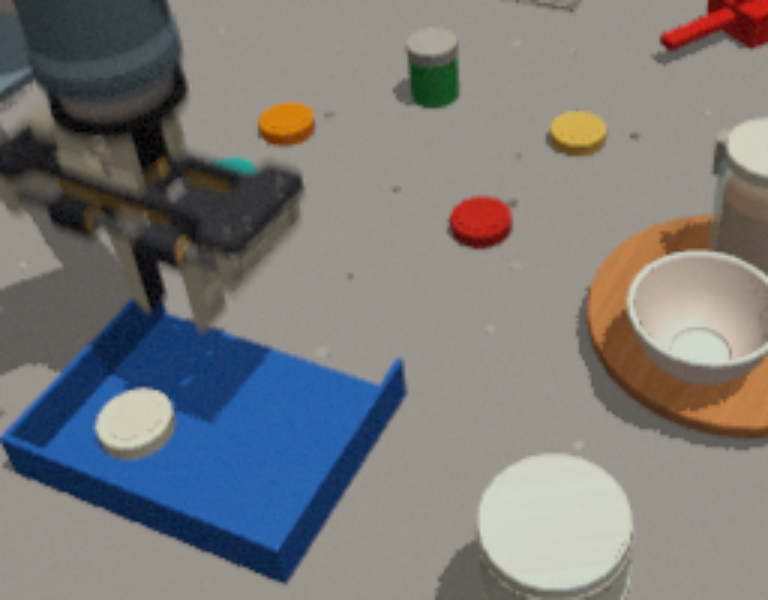

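White lies flat in the tray, at crop (135,423). Moving to behind red.

Call:
servo_tool(
  targets=[
    [0.39,1,0.5,-1,0.01],
    [0.39,3.2,1.5,-2,0.02],
    [0.39,6,2.8,-2.3,0.03],
    [0.39,9,4.2,-2.3,0.04],
    [0.39,12,5.6,-2.3,0.05],
    [0.39,15,7,-2.3,0.06],
    [0.39,18,8.4,-2.3,0.07],
    [0.39,21,9.6,-2.3,0.08],
    [0.39,23.5,10.8,-2.3,0.09],
    [0.39,25.5,11.6,-2.3,0.09],
    [0.39,26.5,12,-2.3,0.09],
    [0.39,26.5,12,-2.3,0.09],
  ],
)

```text
clock: 6.65
tcp_pos: [0.5759, 0.1066, 0.0784]
tcp_rot: [-0.0, 0.723, 0.691, 0.0]
ft_force: [-0.2, 0.2, 0.2]
width: 0.387
```

Call:
servo_tool(
  targets=[
    [0.39,0,0,0,0],
    [0.39,0,0,0,0],
    [0.39,0,0,0,0],
  ],
)

```text
clock: 6.9
tcp_pos: [0.5759, 0.1023, 0.0786]
tcp_rot: [-0.0, 0.725, 0.689, -0.0]
ft_force: [-0.9, -0.9, 0.4]
width: 0.389
```

```bash
python3 - <<'E'
from h import *
s,y,L=plan((.574,.046),wd(.03,.045))
print(pose()[0],shift([*s,.006],y),L)
E
```

```text
[0.57589363 0.10227768 0.0785842 ] (array([0.37, 0.07, 7.26]), np.float64(-0.004)) 0.3089016711296499
```

Call:
servo_tool(
  targets=[
    [0.39,0.2,0.1,1.2,0],
    [0.39,0.2,0.1,3.2,0],
    [0.39,0.2,0.1,5.2,0],
    [0.39,0.2,0.1,6.6,0],
    [0.39,0.2,0.1,7.2,0],
    [0.39,0.2,0.1,7.3,0],
    [0.39,0.2,0.1,7.3,0],
  ],
)

```text
clock: 7.48
tcp_pos: [0.5774, 0.1049, 0.0053]
tcp_rot: [-0.0, 0.725, 0.689, -0.0]
ft_force: [0.2, -0.5, 0.5]
width: 0.39
```

Call:
servo_tool(
  targets=[
    [0.39,-1,0,0,0],
    [0.39,-2,0,0,0],
    [0.39,-2.8,0,0,0],
    [0.39,-3.5,0,0,0],
    [0.39,-4.3,0,0,0],
    [0.39,-5.2,0,0,0],
    [0.39,-6.2,0,0,0],
    [0.39,-7.2,0,0,0],
    [0.39,-8.3,0,0,0],
    [0.39,-9.4,0,0,0],
    [0.39,-10.6,0,0,0],
    [0.39,-11.8,0,0,0],
  ],
)

```text
clock: 8.48
tcp_pos: [0.5717, -0.0138, 0.0056]
tcp_rot: [-0.0, 0.724, 0.69, -0.0]
ft_force: [-0.0, 0.2, 0.0]
width: 0.391
```

```bash
python3 - <<'E'
from h import *
f=grab_frame('scene');cv2.imwrite('pics/s5.png',cv2.resize(f['img'][140:340,80:336,::-1],None,fx=3,fy=3))
print(pose()[0],tr(pose()[0][:2]),shift([*wd(.0066,.045),.006],-.046))
E
```

```text
[ 0.57192011 -0.01583316  0.00565917] [-0.178  0.074] (array([-1.873e+01, -3.200e-01, -1.000e-02]), np.float64(-0.004))
```

View pics/s5.png

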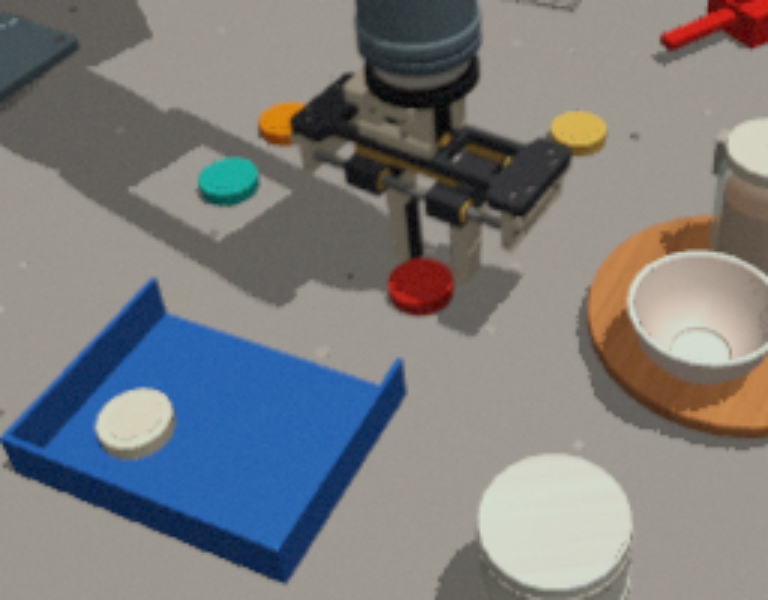

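Call:
servo_tool(
  targets=[
    [0.39,-0.6,0,0,0],
    [0.39,-1.5,-0.1,0,0],
    [0.39,-2.5,-0.3,0,0],
    [0.39,-3.6,-0.5,0,0],
    [0.39,-4.7,-0.7,0,0],
    [0.39,-5.8,-0.9,0,0],
    [0.39,-6.9,-1.1,0,0],
    [0.39,-8,-1.2,0,0],
    [0.39,-9.1,-1.3,0,0],
    [0.39,-10.2,-1.3,0,0],
    [0.39,-11.2,-1.3,0,0],
    [0.39,-12,-1.3,0,0],
  ],
)

```text
clock: 9.53
tcp_pos: [0.553, -0.1331, 0.0057]
tcp_rot: [0.0, 0.724, 0.689, 0.0]
ft_force: [0.8, 0.1, 0.4]
width: 0.392
```

```bash
python3 - <<'E'
from h import *
f=grab_frame('scene');cv2.imwrite('pics/s6.png',cv2.resize(f['img'][140:340,80:336,::-1],None,fx=3,fy=3))
print(pose()[0],tr(pose()[0][:2]),shift([*wd(.0066,.040),.006],-.046))
E
```

```text
[ 0.5531983  -0.13429574  0.00574036] [-0.062  0.045] (array([-6.87,  0.46, -0.02]), np.float64(-0.004))
```

View pics/s6.png

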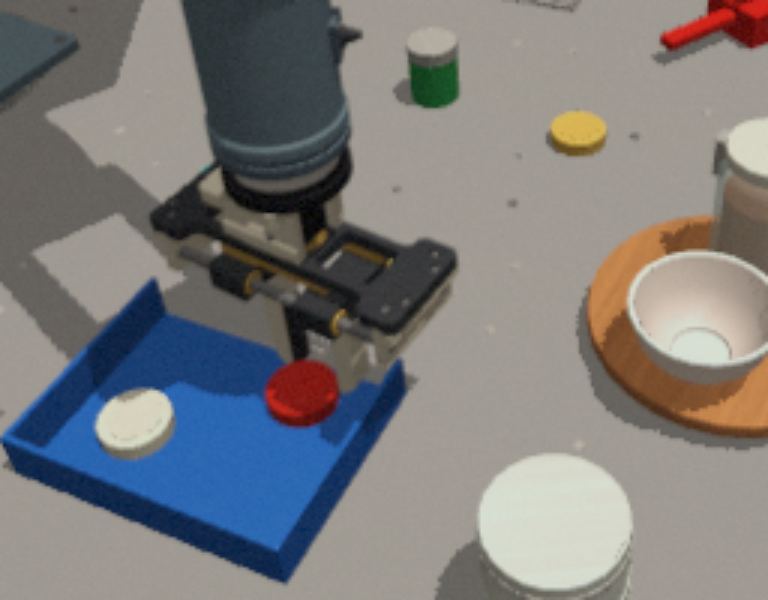

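Call:
servo_tool(
  targets=[
    [0.39,-0.8,0.1,0,0],
    [0.39,-1.8,0.2,0,0],
    [0.39,-2.8,0.3,0,0],
    [0.39,-3.8,0.4,0,0],
    [0.39,-4.8,0.4,0,0],
    [0.39,-5.6,0.4,0,0],
    [0.39,-6.2,0.4,0,0],
    [0.39,-6.5,0.4,0,0],
    [0.39,-6.5,0.4,0,0],
    [0.39,-5.5,0.4,0,0],
    [0.39,-4,0.4,0,0],
    [0.39,-3,0.2,-1,0],
  ],
)

```text
clock: 10.58
tcp_pos: [0.5519, -0.1587, 0.0141]
tcp_rot: [-0.002, 0.724, 0.69, -0.0]
ft_force: [0.5, 0.2, -0.2]
width: 0.39
```

Call:
servo_tool(
  targets=[
    [0.39,0.2,0,-1.5,0],
    [0.39,0.4,0,-4,0],
    [0.39,0.4,0,-6.5,0],
    [0.39,0.4,0,-6.8,0],
    [0.39,0.4,0,-6.8,0],
  ],
)

```text
clock: 11.0
tcp_pos: [0.5549, -0.1567, 0.0862]
tcp_rot: [0.002, 0.724, 0.69, 0.001]
ft_force: [0.5, 0.3, -0.6]
width: 0.392
```

```bash
python3 - <<'E'
from h import *
f=grab_frame('scene');cv2.imwrite('pics/s7.png',cv2.resize(f['img'][140:340,80:336,::-1],None,fx=3,fy=3))
s,y,L=plan((.594,.183),wd(-.02,0))
print(pose()[0],s,y,shift([*s,.08],y),L)
for n in('gold','red','white'):
  for c in blobs(f['img'],n):
    (u,v),_,_=cv2.minAreaRect(c);p=ray(f,(u,v),.01);print(n,p.round(3),tr(p))
E
```

```text
[ 0.55391058 -0.15651485  0.08454774] [0.60717487 0.24153565] -0.22138522173357034 (array([40.01,  3.43,  0.44]), np.float64(0.174)) 0.40876292776148465
gold [0.595 0.185] [-0.376  0.113]
red [ 0.554 -0.223] [0.026 0.038]
red [0.765 0.239] [-0.416  0.288]
red [0.66  0.422] [-0.607  0.199]
white [ 0.745 -0.168] [-0.012  0.233]
white [ 0.468 -0.225] [ 0.021 -0.048]
white [0.765 0.034] [-0.212  0.27 ]
white [0.753 0.233] [-0.411  0.275]
white [-1.073  0.758] [-1.09  -1.498]
```

View pics/s7.png

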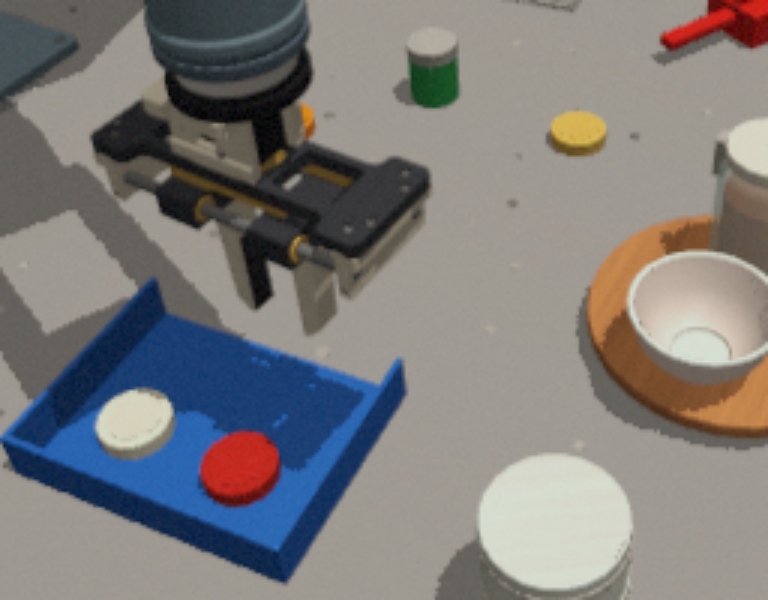

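Red is in the tray at (0.026, 0.038) in the tray frame, and white is at (0.021, -0.048). Next is gold.

Call:
servo_tool(
  targets=[
    [0.39,1.5,0.1,0,0.01],
    [0.39,4.5,0.4,0,0.03],
    [0.39,8,0.7,0,0.05],
    [0.39,11.5,1,0,0.07],
    [0.39,15,1.3,0,0.09],
    [0.39,18.5,1.6,0,0.11],
    [0.39,22,1.9,0,0.12],
    [0.39,25.5,2.2,0,0.13],
    [0.39,29,2.5,0,0.14],
    [0.39,32.5,2.8,0,0.15],
    [0.39,35.5,3.1,0,0.16],
    [0.39,38,3.3,0,0.17],
  ],
)

```text
clock: 12.05
tcp_pos: [0.6035, 0.223, 0.0817]
tcp_rot: [-0.001, 0.78, 0.626, -0.001]
ft_force: [0.1, -0.4, -0.4]
width: 0.389
```

Call:
servo_tool(
  targets=[
    [0.39,1.2,0.4,0,0],
    [0.39,1.9,0.5,0,0],
    [0.39,1.9,0.5,0,0],
    [0.39,1.9,0.5,0,0],
  ],
)

```text
clock: 12.38
tcp_pos: [0.6132, 0.2373, 0.0824]
tcp_rot: [-0.0, 0.78, 0.626, -0.001]
ft_force: [-0.8, -0.1, -0.3]
width: 0.389
```

```bash
python3 - <<'E'
from h import *
s,y,L=plan((.594,.184),wd(-.02,0))
print(pose()[0],s,shift([*s,.006],y),L,arm.get_obs()['clock'])
E
```

```text
[0.61321363 0.23725658 0.082379  ] [0.60714043 0.2425434 ] (array([ 0.39, -0.69,  7.64]), np.float64(0.002)) 0.40973858658680695 12.3833
```

Call:
servo_tool(
  targets=[
    [0.39,0.4,-0.7,1.2,0],
    [0.39,0.4,-0.7,3.2,0],
    [0.39,0.4,-0.7,5.4,0],
    [0.39,0.4,-0.7,6.9,0],
    [0.39,0.4,-0.7,7.5,0],
    [0.39,0.4,-0.7,7.6,0],
    [0.39,0.4,-0.7,7.6,0],
  ],
)

```text
clock: 12.97
tcp_pos: [0.6083, 0.2421, 0.0077]
tcp_rot: [-0.0, 0.781, 0.625, -0.0]
ft_force: [0.6, -0.6, -0.3]
width: 0.39
```

Call:
servo_tool(
  targets=[
    [0.39,-1,0,0,0],
    [0.39,-2,0,0,0],
    [0.39,-2.8,0,0,0],
    [0.39,-3.5,0,0,0],
    [0.39,-4.3,0,0,0],
    [0.39,-5.2,0,0,0],
    [0.39,-6.2,0,0,0],
    [0.39,-7.2,0,0,0],
    [0.39,-8.3,0,0,0],
    [0.39,-9.4,0,0,0],
    [0.39,-10.6,0,0,0],
    [0.39,-11.8,0,0,0],
  ],
)

```text
clock: 13.97
tcp_pos: [0.5823, 0.1266, 0.0077]
tcp_rot: [0.0, 0.78, 0.626, -0.0]
ft_force: [0.2, 0.1, -0.2]
width: 0.387
```

```bash
python3 - <<'E'
from h import *
f=grab_frame('scene');cv2.imwrite('pics/s8.png',cv2.resize(f['img'][140:340,80:336,::-1],None,fx=3,fy=3))
print(pose()[0],tr(pose()[0][:2]),shift([*wd(-.0434,0),.006],-.221))
E
```

```text
[0.58179845 0.1246842  0.00749609] [-0.318  0.095] (array([-29.03,  -0.84,   0.19]), np.float64(0.001))
```

View pics/s8.png

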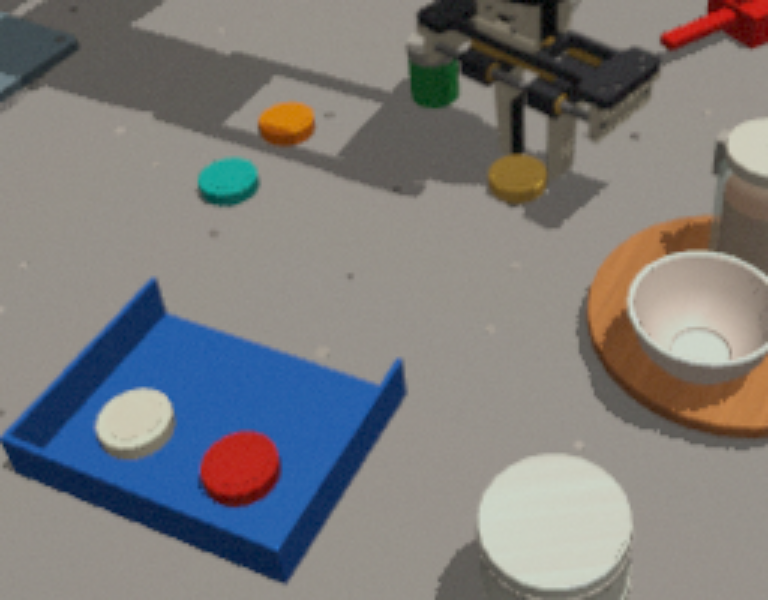

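Call:
servo_tool(
  targets=[
    [0.39,-0.6,0,0.1,0],
    [0.39,-1.6,-0.1,0.2,0],
    [0.39,-2.8,-0.1,0.2,0],
    [0.39,-4,-0.2,0.2,0],
    [0.39,-5.2,-0.2,0.2,0],
    [0.39,-6.4,-0.3,0.2,0],
    [0.39,-7.6,-0.3,0.2,0],
    [0.39,-8.8,-0.4,0.2,0],
    [0.39,-10,-0.4,0.2,0],
    [0.39,-11.2,-0.4,0.2,0],
    [0.39,-12.4,-0.5,0.2,0],
    [0.39,-13.4,-0.5,0.2,0],
  ],
)

```text
clock: 15.02
tcp_pos: [0.5482, -0.0032, 0.0057]
tcp_rot: [0.0, 0.78, 0.625, -0.0]
ft_force: [-0.1, 0.1, -0.7]
width: 0.39
```

```bash
python3 - <<'E'
from h import *
f=grab_frame('scene');cv2.imwrite('pics/s9.png',cv2.resize(f['img'][140:340,80:336,::-1],None,fx=3,fy=3))
print(pose()[0],tr(pose()[0][:2]),shift([*wd(-.0434,0),.006],-.221))
E
```

```text
[ 0.54804856 -0.00453652  0.00563159] [-0.192  0.051] (array([-15.68,  -0.37,  -0.02]), np.float64(0.001))
```

View pics/s9.png

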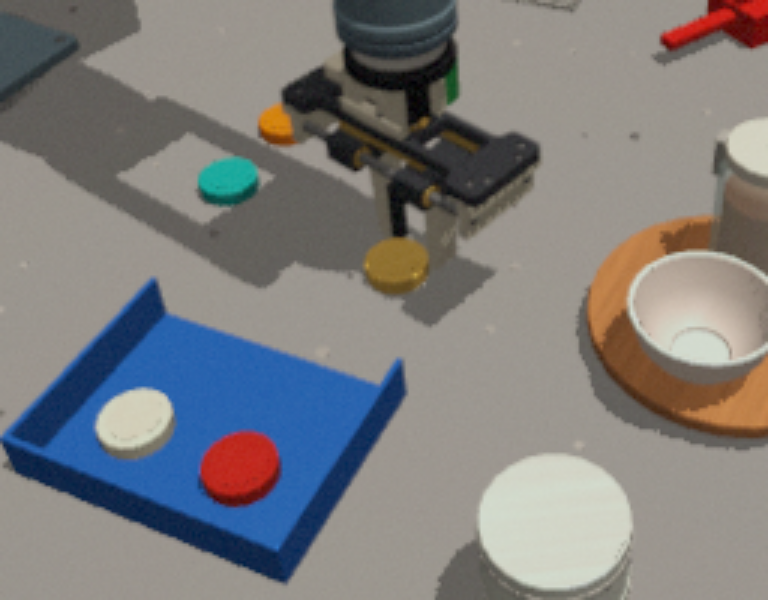

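Call:
servo_tool(
  targets=[
    [0.39,-0.7,0,0,0],
    [0.39,-1.8,-0.1,0,0],
    [0.39,-3,-0.1,0,0],
    [0.39,-4.2,-0.1,0,0],
    [0.39,-5.4,-0.2,0,0],
    [0.39,-6.6,-0.2,0,0],
    [0.39,-7.8,-0.2,0,0],
    [0.39,-9,-0.3,0,0],
    [0.39,-10.2,-0.3,0,0],
    [0.39,-11.4,-0.3,0,0],
    [0.39,-12.4,-0.4,0,0],
    [0.39,-13.2,-0.4,0,0],
  ],
)

```text
clock: 16.07
tcp_pos: [0.5156, -0.1311, 0.0056]
tcp_rot: [-0.0, 0.78, 0.625, -0.0]
ft_force: [0.4, -0.1, 0.3]
width: 0.387
```

Call:
servo_tool(
  targets=[
    [0.39,-0.8,0,0,0],
    [0.39,-1.5,0,0,0],
    [0.39,-2.1,0,0,0],
    [0.39,-2.5,0,0,0],
    [0.39,-2.7,0,0,0],
    [0.39,-2.7,0,0,0],
    [0.39,-1.7,0,0,0],
    [0.39,0,0,0,0],
    [0.39,1.5,0,0,0],
    [0.39,3,0,-1,0],
    [0.39,3.5,0,-3.5,0],
    [0.39,3.5,0,-6.5,0],
  ],
)

```text
clock: 17.07
tcp_pos: [0.5219, -0.0923, 0.0695]
tcp_rot: [-0.003, 0.779, 0.627, -0.001]
ft_force: [0.5, -0.6, 0.4]
width: 0.393
```

Call:
servo_tool(
  targets=[
    [0.39,1,0,-2,0],
    [0.39,3,0,-4,0],
    [0.39,6,0,-6,0],
    [0.39,9,0,-7,0],
    [0.39,11,0,-7,0],
    [0.39,12,0,-7,0],
    [0.39,12,0,-7,0],
    [0.39,12,0,-7,0],
  ],
)

```text
clock: 17.73
tcp_pos: [0.549, 0.022, 0.14]
tcp_rot: [-0.0, 0.78, 0.626, -0.001]
ft_force: [-0.1, -0.7, 1.0]
width: 0.393
```

```bash
python3 - <<'E'
from h import *
o=arm.get_obs();print(o['tcp_pos'],o['ft_force'],o['clock'])
for cam in('scene','top'):
    f=grab_frame(cam);cv2.imwrite(f'pics/{cam}10.png',f['img'][:,:,::-1])
    for n in('gold','red','white','green','blue','teal','orange'):
      for c in blobs(f['img'],n):
        (u,v),_,_=cv2.minAreaRect(c);p=ray(f,(u,v),.010);print(cam,n,(int(u),int(v)),p.round(3),tr(p))
E
```

```text
[0.54903827 0.02200036 0.13999474] [-0.14150837 -0.72307965  1.01257257] 17.7333
scene gold (154, 269) [ 0.504 -0.179] [-0.022 -0.008]
scene red (159, 294) [ 0.552 -0.221] [0.025 0.036]
scene red (343, 189) [0.765 0.239] [-0.416  0.288]
scene red (326, 144) [0.659 0.421] [-0.606  0.198]
scene white (265, 313) [ 0.745 -0.168] [-0.012  0.233]
scene white (124, 279) [ 0.467 -0.224] [ 0.019 -0.049]
scene white (317, 249) [0.776 0.019] [-0.196  0.28 ]
scene white (338, 189) [0.753 0.233] [-0.411  0.275]
scene white (33, 38) [-1.049  0.753] [-1.084 -1.475]
scene green (220, 168) [0.441 0.181] [-0.386 -0.04 ]
scene green (391, 23) [0.573 1.799] [-1.986  0.231]
scene green (376, 13) [0.443 1.988] [-2.185  0.117]
scene green (327, 26) [0.267 1.593] [-1.807 -0.091]
scene blue (147, 277) [ 0.505 -0.201] [-0.    -0.009]
scene teal (155, 198) [ 0.365 -0.001] [-0.211 -0.131]
scene orange (175, 179) [0.361 0.084] [-0.296 -0.128]
top gold (359, 214) [ 0.503 -0.19 ] [-0.011 -0.01 ]
top red (370, 196) [ 0.552 -0.222] [0.025 0.036]
top red (141, 159) [0.657 0.401] [-0.586  0.194]
top white (152, 258) [0.389 0.368] [-0.577 -0.075]
top white (218, 236) [0.447 0.191] [-0.395 -0.033]
top white (372, 227) [ 0.469 -0.224] [ 0.02  -0.047]
top white (375, 111) [ 0.787 -0.24 ] [0.064 0.268]
top white (301, 111) [ 0.786 -0.04 ] [-0.136  0.285]
top white (258, 99) [0.822 0.08 ] [-0.252  0.331]
top blue (372, 210) [ 0.515 -0.227] [ 0.027 -0.001]
top teal (290, 266) [ 0.367 -0.002] [-0.209 -0.129]
```

View pics/scene10.png

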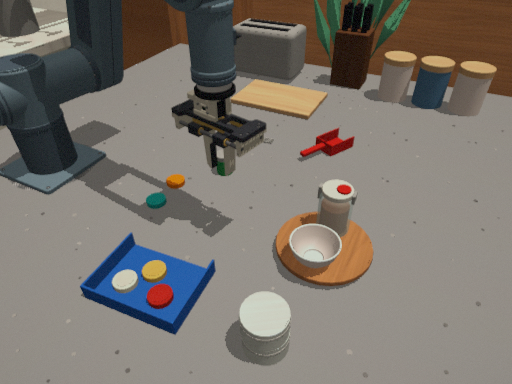

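View pics/top10.png

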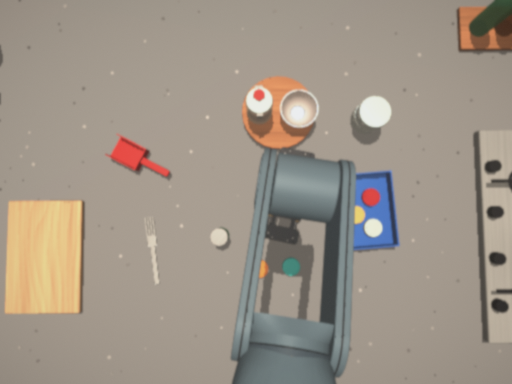

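All three lids lie flat in the tray with at least 30 mm to spare at the mouth line. In the top view the tin's cap is still at (218,236), as it was before. Handing in.

```bash
python3 -c "
from bench import arm
print(arm.job_done())"
```

```text
the job is handed in; nothing more can be done
None
```

I swept the white, red and gold lids, in that order, along the slab into the tray with the fingertips part-open behind each one, then raised the gripper clear and handed in at about 18 s.

In the last pictures all three lids lie flat in the tray:

| Lid | x in tray frame (m) | y in tray frame (m) |
|---|---|---|
| Red | 0.025 | 0.036 |
| White | 0.020 | -0.048 |
| Gold | -0.022 | -0.008 |

- **Margin:** The lids must stay past x = -0.055, and gold is nearest the mouth with about 33 mm to spare.
- **Disagreement between views:** The top view put gold at x = -0.011, because the arm hid part of it. I used the clearer side view, and both values are well inside.
- **Other objects:** The spice tin, fork, scoop, stacked tins, bowl, jar and the two decoy lids look unmoved. The side view shifted the tin's green patch by about 10 mm because the gripper partly covered it. The top view shows its cap in the same place within 1 mm.
- **Forces:** The force readings at the end of each move never passed about 2 N.

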